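# Start the cooking timers in order

## Task

Three dishes are going on one after another: start their timers by lightly pressing down the start buttons with a fingertip, the blue timer first, then the yellow, then the red, so that each button stays down. Leave the green timer unstarted. Do not lift, shove or tip any timer, and leave everything else on the worktop where it is.

Things in the scene. Friction and masses are not known exactly. Their poses are not given: they have to be found in the camera images.
- blue_timer: loose kitchen timer, a squat white plastic puck 68 mm across and 36 mm high with a blue band round its foot and a blank black display on one side, about 0.35 kg; origin at the centre of its underside, z up. Its blue start button stands up from the middle of its top
- blue_top (a point): centre of the top face of the blue timer's start button, a flat-topped soft blue rubber cylinder 34 mm across, 60 mm above the worktop while up (48 mm when fully pressed and let go); moves down with the button
- blue_cap (a joint): how far the blue start button is pushed down, m: 0 = up (not started), 0.012 = hard against its stop. Under the finger its rubber top first gives 2 mm (1.5 N per mm, springs back when let go), then at about 3 N the button sinks and stays where it is left; at its stop the rubber gives 6 mm more, up to 12 N, before it is solid. It counts as pressed from 0.005 on; pressing with over 20 N is too hard
- yellow_timer: loose kitchen timer, a squat white plastic puck 68 mm across and 36 mm high with a yellow band round its foot and a blank black display on one side, about 0.35 kg; origin at the centre of its underside, z up. Its yellow start button stands up from the middle of its top
- yellow_top (a point): centre of the top face of the yellow timer's start button, a flat-topped soft yellow rubber cylinder 34 mm across, 60 mm above the worktop while up (48 mm when fully pressed and let go); moves down with the button
- yellow_cap (a joint): how far the yellow start button is pushed down, m: 0 = up (not started), 0.012 = hard against its stop. Under the finger its rubber top first gives 2 mm (1.5 N per mm, springs back when let go), then at about 3 N the button sinks and stays where it is left; at its stop the rubber gives 6 mm more, up to 12 N, before it is solid. It counts as pressed from 0.005 on; pressing with over 20 N is too hard
- red_timer: loose kitchen timer, a squat white plastic puck 68 mm across and 36 mm high with a red band round its foot and a blank black display on one side, about 0.35 kg; origin at the centre of its underside, z up. Its red start button stands up from the middle of its top
- red_top (a point): centre of the top face of the red timer's start button, a flat-topped soft red rubber cylinder 34 mm across, 60 mm above the worktop while up (48 mm when fully pressed and let go); moves down with the button
- red_cap (a joint): how far the red start button is pushed down, m: 0 = up (not started), 0.012 = hard against its stop. Under the finger its rubber top first gives 2 mm (1.5 N per mm, springs back when let go), then at about 3 N the button sinks and stays where it is left; at its stop the rubber gives 6 mm more, up to 12 N, before it is solid. It counts as pressed from 0.005 on; pressing with over 20 N is too hard
- green_timer: loose kitchen timer, a squat white plastic puck 68 mm across and 36 mm high with a green band round its foot and a blank black display on one side, about 0.35 kg; origin at the centre of its underside, z up. Its green start button stands up from the middle of its top
- green_top (a point): centre of the top face of the green timer's start button, a flat-topped soft green rubber cylinder 34 mm across, 60 mm above the worktop while up (48 mm when fully pressed and let go); moves down with the button
- green_cap (a joint): how far the green start button is pushed down, m: 0 = up (not started), 0.012 = hard against its stop. Under the finger its rubber top first gives 2 mm (1.5 N per mm, springs back when let go), then at about 3 N the button sinks and stays where it is left; at its stop the rubber gives 6 mm more, up to 12 N, before it is solid. It counts as pressed from 0.005 on; pressing with over 20 N is too hard
- cup_a: small open steel sauce cup, 70 mm across the rim, 42 mm high; origin at the centre of its underside; only a bystander
- cup_b: second small open steel sauce cup, same size; origin at the centre of its underside; only a bystander
- loaf_tin: empty open dark steel loaf tin, 110 x 200 x 60 mm; origin at the centre of its underside; only a bystander
- pepper_mill: dark wooden pepper mill, 54 mm across, 122 mm high, standing; origin at the centre of its underside; only a bystander
- spice_jar: closed amber glass spice jar with a black cap, 56 mm across, 85 mm high, standing; origin at the centre of its underside; only a bystander
- spatula: spatula with a wooden handle lying flat, 180 mm long along its x, handle towards the robot, near the far side of the worktop; only a bystander
Mind the look-alikes: they are no part of the job. What is shaped like the green_timer but pink is not meant.

How it is judged:
On the way, in this order (a step that is already met when the one before it is completed fails the run):
1. the blue button is down, yellow and red still up (value of joint blue_cap above 0.005 m and value of joint each of yellow_cap, red_cap below 0.003 m), for 0.1 s.
2. blue and yellow are down, red still up (value of joint each of blue_cap, yellow_cap above 0.005 m and value of joint red_cap below 0.003 m), for 0.1 s.
3. blue, yellow and red are down (value of joint each of blue_cap, yellow_cap, red_cap above 0.005 m), for 0.1 s.
At the end, for the whole second after the job is handed in: The blue, yellow and red buttons are each down by more than 5 mm, the green one by less than 3 mm; all four timers stand upright and at rest within 25 mm of where they began, and every bystander is within 25 mm of where it began (all of step 3 and value of joint green_cap below 0.003 m and distance of each of blue_timer, yellow_timer, red_timer, green_timer, cup_a, cup_b, loaf_tin, pepper_mill, spice_jar, spatula from where it was at the start of the episode below 0.025 m and angle between each of blue_timer, yellow_timer, red_timer, green_timer's own z axis and vertical below 0.1 rad and linear speed of each of blue_timer, yellow_timer, red_timer, green_timer below 0.02 m/s); the robot touches nothing.
It fails at once if the green timer's button is pushed down by 3 mm or more (value of joint green_cap above 0.003 m).
It fails at once if a timer is pressed or struck with more than 20 N (contact force between any of blue_timer, yellow_timer, red_timer, green_timer and the fingers above 20 N or contact force between any of blue_timer, yellow_timer, red_timer, green_timer and the arm above 20 N).
It fails at once if a timer is lifted more than 10 mm off the worktop (height (world z) of any of blue_timer, yellow_timer, red_timer, green_timer above 0.01 m).
It fails at once if a timer is shoved or carried more than 25 mm from where it stood, or tipped (distance of any of blue_timer, yellow_timer, red_timer, green_timer from where it was at the start of the episode above 0.025 m or angle between any of blue_timer, yellow_timer, red_timer, green_timer's own z axis and vertical above 0.35 rad).
It fails at once if another thing on the worktop is moved more than 25 mm (distance of any of cup_a, cup_b, loaf_tin, pepper_mill, spice_jar, spatula from where it was at the start of the episode above 0.025 m).
It also fails if it takes over 42 s, if anything falls off the work surface, if the arm or the gripper's body presses on something with over 40 N, if the wrist force passes 120 N, or if a joint passes its speed limit or range.

## Robot

A 6-joint arm with a two-finger parallel gripper is mounted at the origin on the work surface. World frame = base frame: x ahead of the robot, y to its left, z up, the work surface at z = 0. Lengths are in m, angles in rad, forces in N, time in s.
With the tool pointing down it reaches from about 0.325 to 1 m from the base axis. Payload 5.1 kg.
Tool frame: the origin (TCP) lies where the fingers leave the gripper's body, on its centre line; the fingertips stand 73 mm ahead of it and the grasp point (between the pads) lies 54 mm ahead of it; y points along the fingers, x is the direction in which the jaws open and shut, and the axes are right-handed (so a half turn about y gives the same grasp; the last joint's range is limited). The gripper opens to 85 mm and grips with 20 to 120 N. Pads are 22 mm wide; open, the fingers measure 114 mm over their backs; the gripper's body (76 mm by 85 mm) begins 54 mm behind the grasp point. The pads swing forward as they close: fully open they stand 13 mm farther back than shut.
Start: joints at [1.23, 0.124, 1.65, -0, 1.367, -0.083], TCP at [0.166, 0.629, 0.304] pointing down, gripper open.
Joint ranges: [-2.61, 2.61], [-1.02, 2.33], [0.03, 2.71], [-1.35, 4.49], [0.32, 2.68], [-2.91, 2.91]. Speed limits (rad/s): [2.57, 2.57, 3.14, 3.14, 3.14, 3.14].

## Interface

Orientations are given as a 3x3 rotation matrix whose columns are the frame's x, y, z axes.
In Python, from cell import r gives the robot as it stands.
- The arm moves only by the shell command python3 -m handwheel 'ROWS'. ROWS is JSON, a list of rows, each an object with "grip": the closure in counts, from 0 (fully open) to 255 (shut); "xyz": the shift along the tool's x, y, z in cm, a list of three; "twist": the turn, a rotation vector about the tool's x, y, z in degrees, a list of three. A call has 1 to 5 rows; each row is the pose to reach, as a shift and turn from the pose measured when the call began, along the tool's axes at that moment; what a row does not reach only later rows make up. A row lasts 1/8 s, in which the tool goes at most 62.5 mm and 10.7 degrees, less where a joint would pass 70% of its speed; a pose out of reach is approached as far as the arm can. A call with a gripper value outside its range is refused whole. The fingers move at their own pace and stop on an object; the grip force is fixed at half the most. Time passes only in rows, so rows that repeat a pose let the fingers close. It gives the time, the measured TCP pose, the force and the opening at its end, in the units of the state.
- r.read_state(): the state, without advancing time (a new reading comes with each control period).
- r.camera(name): name is "side" or "top"; returns the picture (420x560x3 uint8, red, green, blue); there is no depth.
- r.camera_info(name): a dict with "vertical_fov" (degrees; the focal length in pixels is half the picture's height over the tangent of half this angle, whatever the lens; pixels are square), "cx", "cy" (the principal point, pixels), "R" (3x3) and "t" (3): a world point X has camera coordinates R X + t. Camera axes: x right, y down, z forward; pixel columns grow to the right and rows downward; lengths in m; the calibration is good to about 2 mm. A picture is of the moment at which its call begins. camera_info takes no time and is no camera call.
- r.hand_in(): hands the job in, once; it reports no verdict.
Trained networks look in the newest picture that a camera, given by its name, has taken for a name from the list of things; names that differ only in an ending like _2 or _b are one class to them, and where a whole thing is asked for, a point or a joint stands for the part that bears it (a point fixed in the world has none). Each returns a list of dicts, best first, with "score" (0 to 1); they miss things now and then, are a little off and sometimes report something else, mostly with a low value. They report only what shows in the picture. A call takes as long as a camera call. They do not tell look-alikes from the thing itself.
- r.find_in(camera, label): "location" ([column, row] in pixels, amid what is visible of it).
- r.trace(camera, label): "pixels" (420x560 bool, what is visible of it) and "location" ([column, row] in pixels, amid what is visible of it).
- r.place_of(camera, label): "location" ([column, row] in pixels: a listed point, or the origin of a listed thing).
The state is a dict: "t": time; "joint_pos": joint angles; "dq": joint speeds; "effort": joint torques, N m; "tool_pos": TCP position; "eef_rot": TCP orientation; "ft_force": force on the tool from outside, world axes, zero at the start; "ft_torque": the same for the moment, N m; "gripper_width": opening from 0.0 (shut) to 1.0 (fully open).
Only numpy, scipy, OpenCV 4.12 (cv2) and the standard library are available. Lean on these libraries where they do the work, as an engineer would, in place of code of your own. Each camera call takes 0.05 s, during which the arm holds its last target.

## Working session

There is one attempt and no reset: what is moved stays moved. The work goes in short steps, Python scripts to look and compute and a shell command to move; the robot and the scene stay as the last step left them, time stands still between calls to the robot, and variables do not carry over. Pictures are saved under pics/ and viewed, and the job is handed in when it is done.

```bash
ls; mkdir -p pics
python3 - <<'E'
from cell import r
import cv2
for c in("top","side"):
    im=r.camera(c); cv2.imwrite(f"pics/{c}0.png",im[:,:,::-1])
    print(c,r.camera_info(c))
    for k in("blue","yellow","red","green"):
        for d in r.place_of(c,k+"_top"): print(k,d)
s=r.read_state(); print(s)
E
```

```text
pics
top {'vertical_fov': 46.95669637461668, 'cx': 273.94705084598735, 'cy': 206.1866754997244, 'R': array([[ 0.00462366, -0.999847  , -0.01686986],
       [-0.99196088, -0.00245247, -0.12652117],
       [ 0.12646044,  0.01731924, -0.99182045]]), 't': array([0.01603926, 0.57390875, 1.31240573])}
blue {'location': [171.4, 222.4], 'score': 0.69}
yellow {'location': [312.5, 235.5], 'score': 0.54}
red {'location': [385.7, 218.8], 'score': 0.63}
red {'location': [355.2, 148.4], 'score': 0.17}
green {'location': [355.3, 149.5], 'score': 0.71}
green {'location': [244.9, 279.2], 'score': 0.57}
green {'location': [244.5, 230.5], 'score': 0.42}
side {'vertical_fov': 51.95549820945172, 'cx': 283.27715209878414, 'cy': 211.8076800320297, 'R': array([[-0.78330919, -0.62142824,  0.01592641],
       [-0.47125317,  0.57691558, -0.66714981],
       [ 0.40539754, -0.53008995, -0.7447533 ]]), 't': array([0.45280875, 0.3323631 , 0.85764355])}
blue {'location': [210.7, 318.2], 'score': 0.63}
blue {'location': [363.0, 168.1], 'score': 0.43}
yellow {'location': [335.5, 215.6], 'score': 0.6}
red {'location':
[... 281 characters left out ...]
      1.36747769e+00, -8.25807461e-02]), 'dq': array([-4.34313954e-05,  7.68611417e-04, -3.72622162e-04, -2.10083288e-03,
        1.24141039e-03, -2.33590867e-03]), 'effort': array([-1.47230353e-04, -4.23084426e+01, -3.65316510e+01, -5.92684319e-05,
        1.38825948e-03,  1.72354913e-05]), 'tool_pos': array([0.16572718, 0.62848908, 0.30388449]), 'eef_rot': array([[ 2.54960771e-01, -2.78580927e-05, -9.66951397e-01],
       [ 9.66951396e-01, -4.14114640e-05,  2.54960772e-01],
       [-4.71455938e-05, -9.99999999e-01,  1.63791228e-05]]), 'ft_force': array([-0.34256154, -0.02481727,  0.04747268]), 'ft_torque': array([ 0.02533489,  0.05075828, -0.00949457]), 'gripper_width': 1.0008919606998583}
```

View pics/top0.png

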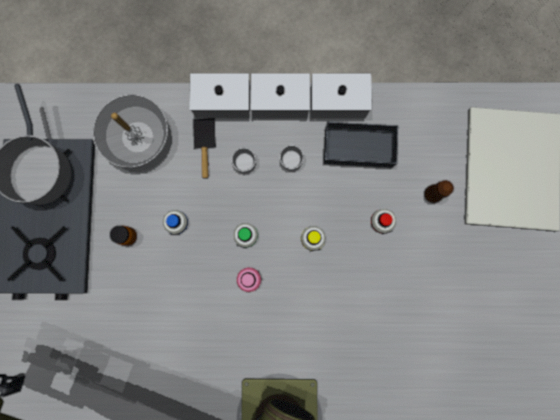

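View pics/side0.png

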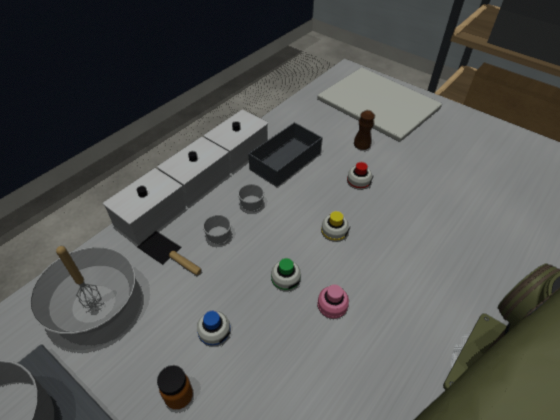

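The top view shows blue (174,221), green (245,235), yellow (314,238) and red (385,220), with the pink look-alike at (249,280). The side view agrees: blue (212,321), green (286,268), yellow (336,219), red (361,168). I'll measure the button tops from colour blobs next.

```bash
cat > h.py <<'E'
import numpy as np, cv2
from cell import r
def K(c):
    i=r.camera_info(c); f=210/np.tan(np.radians(i['vertical_fov']/2)); return i,f
def ray(c,p):
    i,f=K(c); d=i['R'].T@np.array([(p[0]-i['cx'])/f,(p[1]-i['cy'])/f,1]); o=-i['R'].T@i['t']; return o,d
def atz(c,p,z):
    o,d=ray(c,p); return o+d*(z-o[2])/d[2]
def tri(p,q):
    o1,d1=ray('top',p);o2,d2=ray('side',q)
    s=np.linalg.lstsq(np.c_[d1,-d2],o2-o1,rcond=None)[0]
    a,b=o1+s[0]*d1,o2+s[1]*d2
    return (a+b)/2,np.linalg.norm(a-b)
def proj(c,X):
    i,f=K(c); v=i['R']@np.array(X)+i['t']; return np.array([f*v[0]/v[2]+i['cx'],f*v[1]/v[2]+i['cy']])
E
python3 - <<'E'
from h import *
near=dict(top=dict(blue=(174,221),yellow=(314,238),red=(385,220),green=(245,235)),side=dict(blue=(212,321),yellow=(336,219),red=(361,168),green=(286,268)))
hue=dict(blue=110,yellow=29,red=0,green=65)
for c in near:
    im=cv2.imread(f'pics/{c}0.png'); hsv=cv2.cvtColor(im,cv2.COLOR_BGR2HSV).astype(int)
    for k,(u,v) in near[c].items():
        dh=np.abs((hsv[...,0]-hue[k]+90)%180-90)
        m=((dh<14)&(hsv[...,1]>140)&(hsv[...,2]>60)); w=np.zeros_like(m); w[v-14:v+15,u-14:u+15]=1; m&=w
        ys,xs=np.nonzero(m); V=hsv[...,2][m]
        t=V>np.percentile(V,90)*0.85
        print(c,k,m.sum(),xs.mean().round(1),ys.mean().round(1),'bright',t.sum(),xs[t].mean().round(1),ys[t].mean().round(1),'xy',atz(c,(xs[t].mean(),ys[t].mean()),.06).round(4), 'nominal V pct',np.percentile(V,[10,50,90]))
    crops=[cv2.resize(im[v-20:v+20,u-20:u+20],(280,280),interpolation=cv2.INTER_NEAREST) for (u,v) in near[c].values()]
    cv2.imwrite(f'pics/crop_{c}.png',np.vstack([np.hstack(crops[:2]),np.hstack(crops[2:])]))
E
```

```text
top blue 118 172.5 220.4 bright 89 171.5 220.1 xy [0.5316 0.2983 0.06  ] nominal V pct [109.7 179.  183.3]
top yellow 131 313.6 237.0 bright 91 314.0 236.6 xy [ 0.4878 -0.0914  0.06  ] nominal V pct [135. 196. 201.]
top red 121 385.5 219.3 bright 90 386.2 218.9 xy [ 0.5368 -0.2881  0.06  ] nominal V pct [109. 181. 187.]
top green 121 244.3 233.8 bright 89 244.0 233.5 xy [0.4956 0.099  0.06  ] nominal V pct [110. 160. 164.]
side blue 194 211.0 318.4 bright 164 210.8 317.6 xy [0.5306 0.297  0.06  ] nominal V pct [ 95.6 135.  137. ]
side yellow 154 335.9 218.3 bright 91 336.3 215.9 xy [ 0.4862 -0.0923  0.06  ] nominal V pct [ 75. 157. 162.]
side red 80 361.1 166.5 bright 59 361.2 165.5 xy [ 0.5357 -0.2893  0.06  ] nominal V pct [ 80.9 136.  137. ]
side green 135 285.9 264.7 bright 115 286.0 264.0 xy [0.4936 0.0982 0.06  ] nominal V pct [ 88.2 118.  119. ]
```

```bash
python3 -c "
import cv2,numpy as np
a=cv2.imread('pics/crop_top.png');b=cv2.imread('pics/crop_side.png')
cv2.imwrite('pics/crops.png',cv2.resize(np.hstack([a,b]),(800,400)))"
```

```text
(no output)
```

View pics/crops.png

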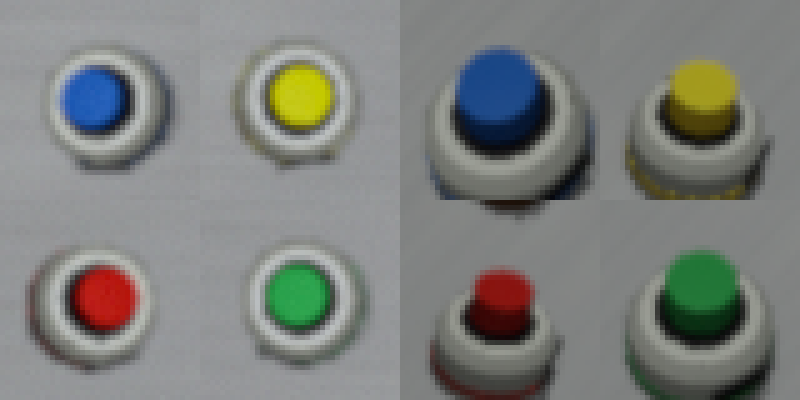

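Both cameras agree to within 2 mm at z = 0.06. There are two candidate sets: the pink timer is ruled out by colour, and in the crop each target's button matches its band. Now I'll work out the shift to a point above blue.

```bash
cat >> h.py <<'E'
def go(x,y,z):
    s=r.read_state(); R=s['eef_rot']; print('t',s['t'],'pos',s['tool_pos'].round(4),'F',s['ft_force'].round(2),'w',round(s['gripper_width'],3))
    print('tilt',(-R[2,1]).round(5),'cm',(R.T@(np.array([x,y,z])-s['tool_pos'])*100).round(2))
E
python3 -c "
from h import *
go(.531,.2977,.20)"
```

```text
t 0.5 pos [0.1657 0.6285 0.3039] F [-0.34 -0.02  0.05] w 1.001
tilt 1.0 cm [-22.67  10.39 -43.75]
```

```bash
python3 -m handwheel '[{"grip":255,"xyz":[-5,0,-9],"twist":[0,0,0]},{"grip":255,"xyz":[-10,0,-18],"twist":[0,0,0]},{"grip":255,"xyz":[-15,2,-28],"twist":[0,0,0]},{"grip":255,"xyz":[-19,4,-36],"twist":[0,0,0]},{"grip":255,"xyz":[-22.7,5,-43.7],"twist":[0,0,0]}]'
python3 -c "
from h import *
go(.531,.2977,.17)"
```

```text
t: 1.12
tool_pos: [0.3954, 0.4163, 0.2795]
eef_rot: [[0.255, 0.001, -0.967], [0.967, 0.001, 0.255], [0.001, -1.0, -0.001]]
ft_force: [0.9, 0.8, -0.4]
gripper_width: -0.001
t 1.125 pos [0.3954 0.4163 0.2795] F [ 0.9   0.84 -0.42] w -0.001
tilt 1.0 cm [ -8.02  10.95 -16.13]
```

```bash
python3 -m handwheel '[{"grip":255,"xyz":[-3,2,-5.5],"twist":[0,0,0]},{"grip":255,"xyz":[-6,4,-11],"twist":[0,0,0]},{"grip":255,"xyz":[-8,6,-16.1],"twist":[0,0,0]},{"grip":255,"xyz":[-8,9,-16.1],"twist":[0,0,0]},{"grip":255,"xyz":[-8,10.5,-16.1],"twist":[0,0,0]}]'
python3 -m handwheel '[{"grip":255,"xyz":[0,0,0],"twist":[0,0,0]},{"grip":255,"xyz":[0,0,0],"twist":[0,0,0]}]'
python3 - <<'E'
from h import *
cv2.imwrite('pics/s1.png',r.camera('side')[170:420,80:400,::-1]);cv2.imwrite('pics/t1.png',r.camera('top')[:,:,::-1])
im=cv2.imread('pics/s1.png');cv2.imwrite('pics/s1.png',cv2.resize(im,None,fx=2.3,fy=2.3))
go(.531,.2977,.14)
E
```

```text
t: 1.75
tool_pos: [0.5305, 0.2969, 0.1724]
eef_rot: [[0.256, -0.002, -0.967], [0.967, -0.001, 0.256], [-0.001, -1.0, 0.002]]
ft_force: [-0.5, -0.3, 0.3]
gripper_width: -0.002
t: 2.0
tool_pos: [0.5305, 0.2978, 0.1734]
eef_rot: [[0.255, -0.001, -0.967], [0.967, 0.0, 0.255], [-0.0, -1.0, 0.001]]
ft_force: [-0.2, 0.3, 0.5]
gripper_width: 0.0
t 2.1 pos [0.5308 0.2979 0.1741] F [0.12 0.62 0.65] w -0.002
tilt 1.0 cm [-0.01  3.41 -0.02]
```

View pics/s1.png

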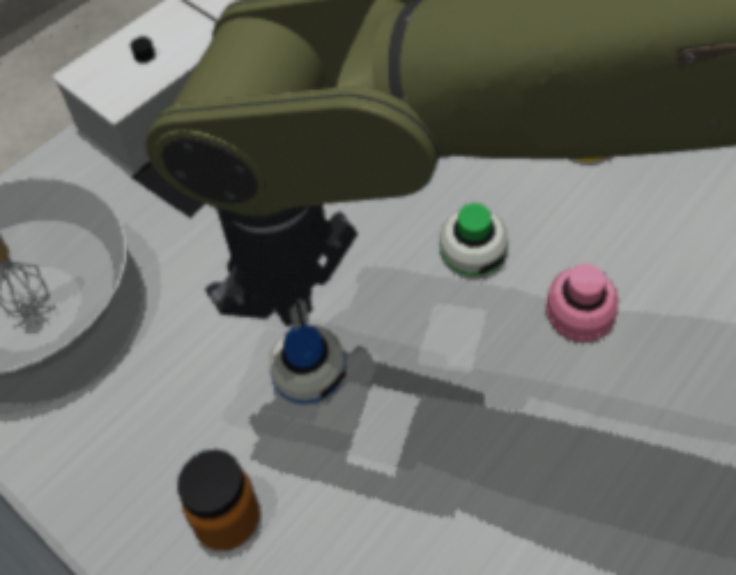

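The shut fingertips sit just behind the blue button, at about crop (302,322). I'll estimate the tip height from that pixel.

Run:
```python
from h import *
for z in (.06,.075,.087,.1,.11): print(z,((proj('side',[.5308,.2979,z])-[80,170])*2.3).round(1))
im=cv2.imread('pics/s1.png');cv2.imwrite('pics/s1b.png',cv2.resize(im[240:420,220:400],(720,720),interpolation=cv2.INTER_NEAREST)[:600])
```

```text
0.06 [299.9 340. ]
0.075 [298.  331.6]
0.087 [296.5 324.8]
0.1 [294.7 317.2]
0.11 [293.4 311.2]
```

View pics/s1b.png

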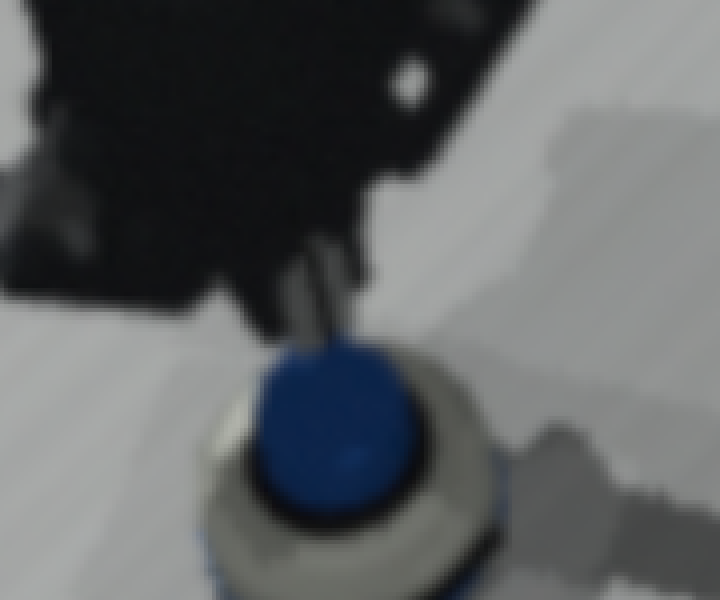

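```bash
python3 -m handwheel '[{"grip":255,"xyz":[0,1,0],"twist":[0,0,0]},{"grip":255,"xyz":[0,2,0],"twist":[0,0,0]},{"grip":255,"xyz":[0,2,0],"twist":[0,0,0]},{"grip":255,"xyz":[0,2,0],"twist":[0,0,0]}]'
python3 -m handwheel '[{"grip":255,"xyz":[0,0.4,0],"twist":[0,0,0]},{"grip":255,"xyz":[0,0.7,0],"twist":[0,0,0]},{"grip":255,"xyz":[0,0.7,0],"twist":[0,0,0]},{"grip":255,"xyz":[0,0.7,0],"twist":[0,0,0]}]'
python3 -m handwheel '[{"grip":255,"xyz":[0,0.4,0],"twist":[0,0,0]},{"grip":255,"xyz":[0,0.7,0],"twist":[0,0,0]},{"grip":255,"xyz":[0,0.7,0],"twist":[0,0,0]},{"grip":255,"xyz":[0,0.7,0],"twist":[0,0,0]}]'
```

```text
t: 2.6
tool_pos: [0.5307, 0.2978, 0.1537]
eef_rot: [[0.255, -0.0, -0.967], [0.967, 0.0, 0.255], [0.0, -1.0, 0.0]]
ft_force: [-0.1, 0.8, 0.7]
gripper_width: -0.001
t: 3.1
tool_pos: [0.5308, 0.2978, 0.1468]
eef_rot: [[0.255, -0.0, -0.967], [0.967, 0.0, 0.255], [0.0, -1.0, 0.0]]
ft_force: [0.5, -0.0, 0.5]
gripper_width: -0.001
t: 3.6
tool_pos: [0.5308, 0.2978, 0.1398]
eef_rot: [[0.255, -0.0, -0.967], [0.967, 0.0, 0.255], [0.0, -1.0, 0.0]]
ft_force: [0.1, -0.0, 0.6]
gripper_width: 0.002
```

There's no contact force at TCP 0.140, so the shut tip is 73 mm ahead and contact should come near 0.133.

```bash
python3 -m handwheel '[{"grip":255,"xyz":[0,0.4,0],"twist":[0,0,0]},{"grip":255,"xyz":[0,0.8,0],"twist":[0,0,0]},{"grip":255,"xyz":[0,1.0,0],"twist":[0,0,0]},{"grip":255,"xyz":[0,1.0,0],"twist":[0,0,0]}]'
python3 -m handwheel '[{"grip":255,"xyz":[0,0.4,0],"twist":[0,0,0]},{"grip":255,"xyz":[0,0.7,0],"twist":[0,0,0]},{"grip":255,"xyz":[0,0.9,0],"twist":[0,0,0]},{"grip":255,"xyz":[0,0.9,0],"twist":[0,0,0]}]'
```

```text
t: 4.1
tool_pos: [0.5309, 0.2979, 0.1299]
eef_rot: [[0.255, -0.0, -0.967], [0.967, 0.0, 0.255], [0.0, -1.0, 0.0]]
ft_force: [0.1, -1.1, 2.3]
gripper_width: 0.002
t: 4.6
tool_pos: [0.531, 0.2979, 0.1208]
eef_rot: [[0.255, 0.0, -0.967], [0.967, 0.001, 0.255], [0.001, -1.0, -0.0]]
ft_force: [0.1, 0.2, 2.9]
gripper_width: 0.001
```

```bash
python3 -m handwheel '[{"grip":255,"xyz":[0,-1,0],"twist":[0,0,0]},{"grip":255,"xyz":[0,-3,0],"twist":[0,0,0]},{"grip":255,"xyz":[0,-6,0],"twist":[0,0,0]},{"grip":255,"xyz":[0,-8,0],"twist":[0,0,0]},{"grip":255,"xyz":[0,-8,0],"twist":[0,0,0]}]'
python3 - <<'E'
from h import *
im=r.camera('side')[270:360,150:270,::-1];cv2.imwrite('pics/s2.png',cv2.resize(im,None,fx=6,fy=6))
go(.487,-.0918,.20)
E
```

```text
t: 5.22
tool_pos: [0.5321, 0.2984, 0.204]
eef_rot: [[0.255, 0.005, -0.967], [0.967, 0.003, 0.255], [0.004, -1.0, -0.004]]
ft_force: [-0.2, 0.4, -0.9]
gripper_width: 0.002
t 5.275 pos [0.5313 0.298  0.202 ] F [-0.96  0.6  -0.31] w -0.005
tilt 1.0 cm [-38.82   0.14  -5.67]
```

View pics/s2.png

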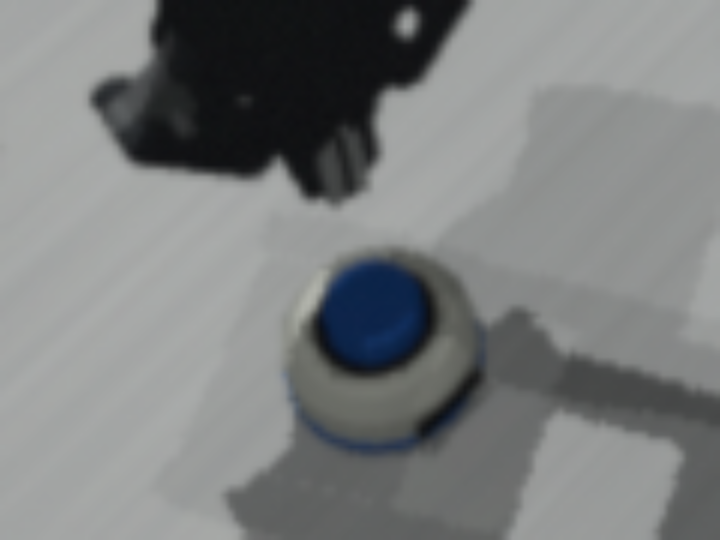

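The blue button is now clearly sunk, centred at about side (212,322), with the timer still upright. Next is yellow, passing over green with the tips at z ≈ 0.13.

```bash
python3 -m handwheel '[{"grip":255,"xyz":[-5,0,-0.7],"twist":[0,0,0]},{"grip":255,"xyz":[-11,0,-1.6],"twist":[0,0,0]},{"grip":255,"xyz":[-17,0,-2.5],"twist":[0,0,0]},{"grip":255,"xyz":[-22,0,-3.2],"twist":[0,0,0]},{"grip":255,"xyz":[-26,0,-3.8],"twist":[0,0,0]}]'
python3 -c "
from h import *
go(.487,-.0918,.17)"
```

```text
t: 5.9
tool_pos: [0.5003, 0.0352, 0.1999]
eef_rot: [[0.256, -0.001, -0.967], [0.967, 0.001, 0.256], [0.001, -1.0, 0.001]]
ft_force: [1.2, -0.2, -0.9]
gripper_width: -0.001
t 5.9 pos [0.5003 0.0352 0.1999] F [ 1.25 -0.18 -0.88] w -0.001
tilt 1.0 cm [-12.62   2.98  -1.97]
```

```bash
python3 -m handwheel '[{"grip":255,"xyz":[-5,0,-0.8],"twist":[0,0,0]},{"grip":255,"xyz":[-10,1,-1.6],"twist":[0,0,0]},{"grip":255,"xyz":[-12.6,2,-2],"twist":[0,0,0]},{"grip":255,"xyz":[-12.6,3,-2],"twist":[0,0,0]},{"grip":255,"xyz":[-12.6,3,-2],"twist":[0,0,0]}]'
python3 -m handwheel '[{"grip":255,"xyz":[0,0,0],"twist":[0,0,0]},{"grip":255,"xyz":[0,0,0],"twist":[0,0,0]}]'
python3 - <<'E'
from h import *
im=r.camera('side')[170:260,276:396,::-1];cv2.imwrite('pics/s3.png',cv2.resize(im,None,fx=6,fy=6))
go(.487,-.0918,.14)
E
```

```text
t: 6.52
tool_pos: [0.4862, -0.0909, 0.1677]
eef_rot: [[0.256, -0.004, -0.967], [0.967, 0.003, 0.256], [0.002, -1.0, 0.005]]
ft_force: [0.1, 0.2, 0.4]
gripper_width: -0.001
t: 6.78
tool_pos: [0.4864, -0.0901, 0.1679]
eef_rot: [[0.255, -0.004, -0.967], [0.967, 0.003, 0.255], [0.002, -1.0, 0.005]]
ft_force: [-0.2, 0.3, 0.6]
gripper_width: -0.003
t 6.825 pos [ 0.4865 -0.0902  0.168 ] F [ 0.62 -0.2  -0.16] w -0.0
tilt 0.99999 cm [-0.15  2.8  -0.1 ]
```

View pics/s3.png

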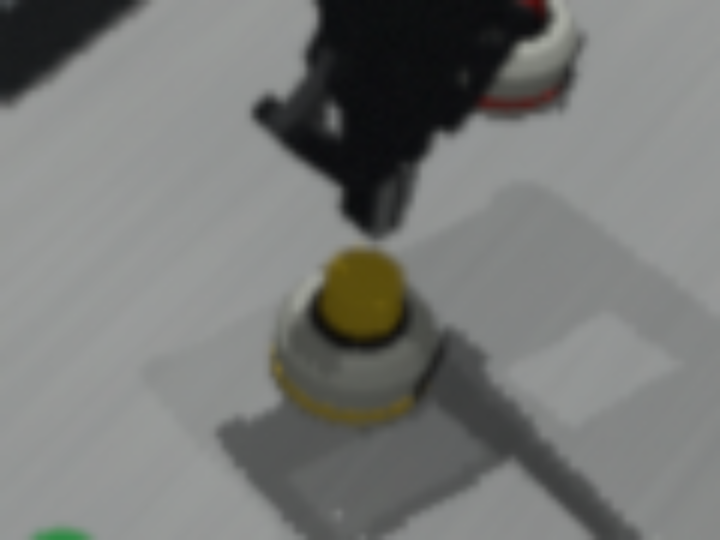

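The fingertips at crop (380,235) are right over the yellow button at (363,275). Going down.

```bash
python3 -m handwheel '[{"grip":255,"xyz":[-0.1,1,-0.1],"twist":[0,0,0]},{"grip":255,"xyz":[-0.1,2,-0.1],"twist":[0,0,0]},{"grip":255,"xyz":[-0.1,2.8,-0.1],"twist":[0,0,0]},{"grip":255,"xyz":[-0.1,2.8,-0.1],"twist":[0,0,0]},{"grip":255,"xyz":[-0.1,2.8,-0.1],"twist":[0,0,0]}]'
python3 -m handwheel '[{"grip":255,"xyz":[0,0.4,0],"twist":[0,0,0]},{"grip":255,"xyz":[0,0.8,0],"twist":[0,0,0]},{"grip":255,"xyz":[0,1.1,0],"twist":[0,0,0]},{"grip":255,"xyz":[0,1.1,0],"twist":[0,0,0]}]'
```

```text
t: 7.45
tool_pos: [0.4872, -0.0915, 0.14]
eef_rot: [[0.255, -0.004, -0.967], [0.967, 0.003, 0.255], [0.002, -1.0, 0.004]]
ft_force: [0.3, 0.2, 0.6]
gripper_width: -0.0
t: 7.95
tool_pos: [0.4874, -0.0915, 0.1292]
eef_rot: [[0.255, -0.003, -0.967], [0.967, 0.003, 0.255], [0.002, -1.0, 0.004]]
ft_force: [-0.7, 0.1, 1.8]
gripper_width: -0.001
```

```bash
python3 -m handwheel '[{"grip":255,"xyz":[0,0.4,0],"twist":[0,0,0]},{"grip":255,"xyz":[0,0.7,0],"twist":[0,0,0]},{"grip":255,"xyz":[0,0.85,0],"twist":[0,0,0]},{"grip":255,"xyz":[0,0.85,0],"twist":[0,0,0]}]'
python3 -m handwheel '[{"grip":255,"xyz":[0,-1,0],"twist":[0,0,0]},{"grip":255,"xyz":[0,-3,0],"twist":[0,0,0]},{"grip":255,"xyz":[0,-6,0],"twist":[0,0,0]},{"grip":255,"xyz":[0,-8,0],"twist":[0,0,0]},{"grip":255,"xyz":[0,-8,0],"twist":[0,0,0]}]'
python3 - <<'E'
from h import *
im=r.camera('side')[170:260,276:396,::-1];cv2.imwrite('pics/s4.png',cv2.resize(im,None,fx=6,fy=6))
go(.5363,-.2887,.20)
E
```

```text
t: 8.45
tool_pos: [0.4874, -0.0915, 0.1207]
eef_rot: [[0.255, -0.003, -0.967], [0.967, 0.003, 0.255], [0.002, -1.0, 0.004]]
ft_force: [-0.9, -0.6, 2.0]
gripper_width: -0.0
t: 9.07
tool_pos: [0.4886, -0.092, 0.2028]
eef_rot: [[0.255, 0.001, -0.967], [0.967, 0.001, 0.255], [0.002, -1.0, -0.0]]
ft_force: [0.0, 0.1, 0.0]
gripper_width: 0.002
t 9.125 pos [ 0.4878 -0.0917  0.2012] F [-0.16 -0.01  0.39] w -0.001
tilt 1.0 cm [-17.81   0.07  -9.71]
```

View pics/s4.png

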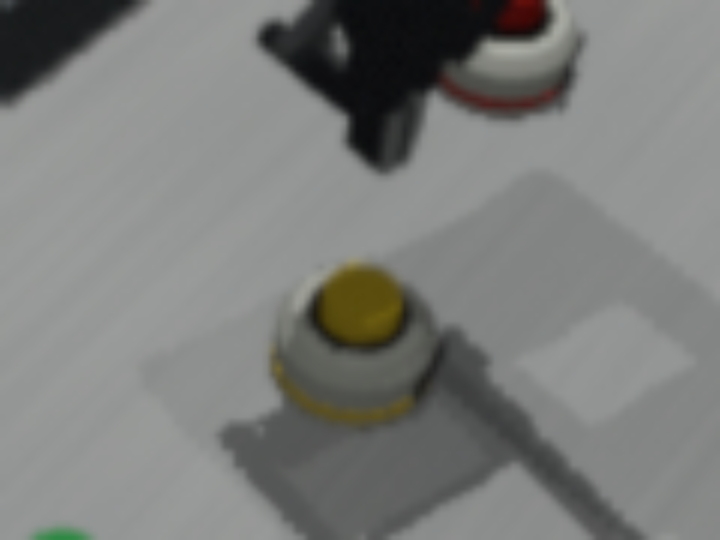

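Run:
```python
from h import *
print(proj('side',[.487,-.0918,.06]),proj('side',[.487,-.0918,.05]))
for z in(0,.01): print(proj('side',[.531,.298,.06-z]))
def top(p,off,s,h0,lo):
    im=cv2.imread(p); im=cv2.resize(im,None,fx=1/s,fy=1/s,interpolation=cv2.INTER_AREA) if s>1 else im
    hsv=cv2.cvtColor(im,cv2.COLOR_BGR2HSV).astype(int); m=(abs(hsv[...,0]-h0)<10)&(hsv[...,1]>150)&(hsv[...,2]>50)
    m=m.astype(np.uint8); n,l,st,ce=cv2.connectedComponentsWithStats(m); 
    return [(st[i],(ce[i]+off).round(1)) for i in range(1,n) if st[i][4]>40]
print(top('pics/s3.png',(276,170),6,27,0));print(top('pics/s4.png',(276,170),6,27,0));print(top('pics/s2.png',(150,270),6,110,0))
```

```text
[335.91304648 215.82556337] [335.48111962 218.49356573]
[210.29898711 317.79923322]
[210.84001876 320.17584397]
[(array([ 53,  42,  14,  14, 151], dtype=int32), array([336. , 218.8]))]
[(array([ 53,  45,  14,  12, 136], dtype=int32), array([335.6, 220.8]))]
[(array([ 54,  44,  16,  17, 211], dtype=int32), array([211.8, 321.8]))]
```

The top edge of the yellow button dropped 3 px, about 10 mm, so it is pressed. Now red.

```bash
python3 -m handwheel '[{"grip":255,"xyz":[-5,0,-2.7],"twist":[0,0,0]},{"grip":255,"xyz":[-10,0,-5.4],"twist":[0,0,0]},{"grip":255,"xyz":[-15,0,-8.2],"twist":[0,0,0]},{"grip":255,"xyz":[-17.8,1,-9.7],"twist":[0,0,0]},{"grip":255,"xyz":[-17.8,3,-9.7],"twist":[0,0,0]}]'
python3 -m handwheel '[{"grip":255,"xyz":[0,0,0],"twist":[0,0,0]},{"grip":255,"xyz":[0,0,0],"twist":[0,0,0]}]'
python3 - <<'E'
from h import *
im=r.camera('side')[120:210,301:421,::-1];cv2.imwrite('pics/s5.png',cv2.resize(im,None,fx=6,fy=6))
go(.5363,-.2887,.14)
E
```

```text
t: 9.75
tool_pos: [0.5362, -0.2905, 0.1694]
eef_rot: [[0.258, -0.002, -0.966], [0.966, 0.002, 0.258], [0.002, -1.0, 0.003]]
ft_force: [0.9, -0.0, -0.9]
gripper_width: 0.001
t: 10.0
tool_pos: [0.5357, -0.2892, 0.1685]
eef_rot: [[0.257, -0.004, -0.967], [0.967, 0.003, 0.257], [0.002, -1.0, 0.005]]
ft_force: [-0.2, -0.3, 0.9]
gripper_width: -0.002
t 10.05 pos [ 0.5361 -0.2894  0.1694] F [-0.   -0.88  0.55] w -0.0
tilt 0.99999 cm [ 0.07  2.94 -0.01]
```

View pics/s5.png

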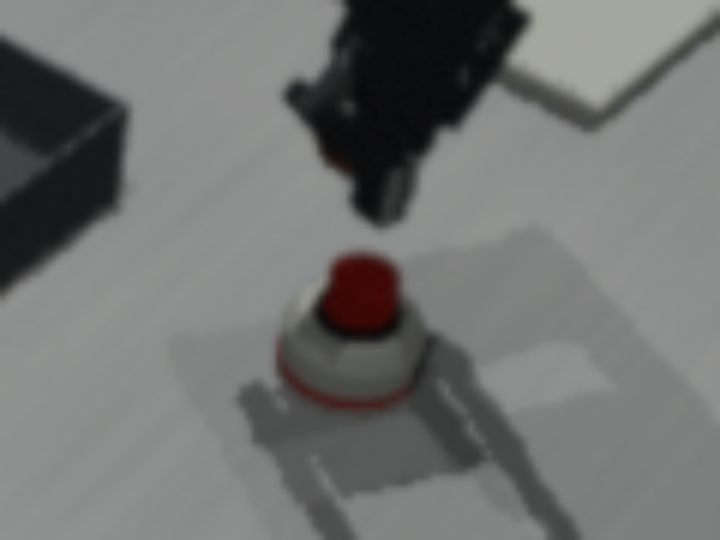

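The fingertips at crop (380,222) are above the red button at (363,275).

```bash
python3 -m handwheel '[{"grip":255,"xyz":[0,1,0],"twist":[0,0,0]},{"grip":255,"xyz":[0,2,0],"twist":[0,0,0]},{"grip":255,"xyz":[0,2.9,0],"twist":[0,0,0]},{"grip":255,"xyz":[0,2.9,0],"twist":[0,0,0]},{"grip":255,"xyz":[0,2.9,0],"twist":[0,0,0]}]'
python3 -m handwheel '[{"grip":255,"xyz":[0,0.4,0],"twist":[0,0,0]},{"grip":255,"xyz":[0,0.8,0],"twist":[0,0,0]},{"grip":255,"xyz":[0,1.1,0],"twist":[0,0,0]},{"grip":255,"xyz":[0,1.1,0],"twist":[0,0,0]}]'
```

```text
t: 10.68
tool_pos: [0.5361, -0.2895, 0.1404]
eef_rot: [[0.257, -0.002, -0.967], [0.967, 0.002, 0.257], [0.002, -1.0, 0.003]]
ft_force: [-0.5, 0.0, -0.0]
gripper_width: -0.001
t: 11.18
tool_pos: [0.5362, -0.2896, 0.1296]
eef_rot: [[0.257, -0.002, -0.967], [0.967, 0.002, 0.257], [0.002, -1.0, 0.003]]
ft_force: [-0.0, -0.7, 1.9]
gripper_width: -0.0
```

```bash
python3 -m handwheel '[{"grip":255,"xyz":[0,0.4,0],"twist":[0,0,0]},{"grip":255,"xyz":[0,0.7,0],"twist":[0,0,0]},{"grip":255,"xyz":[0,0.9,0],"twist":[0,0,0]},{"grip":255,"xyz":[0,0.9,0],"twist":[0,0,0]}]'
python3 -m handwheel '[{"grip":255,"xyz":[0,-1,0],"twist":[0,0,0]},{"grip":255,"xyz":[0,-3,0],"twist":[0,0,0]},{"grip":255,"xyz":[0,-7,0],"twist":[0,0,0]},{"grip":255,"xyz":[0,-12,0],"twist":[0,0,0]},{"grip":255,"xyz":[0,-15,0],"twist":[0,0,0]}]'
python3 -m handwheel '[{"grip":255,"xyz":[0,0,0],"twist":[0,0,0]},{"grip":255,"xyz":[0,0,0],"twist":[0,0,0]},{"grip":255,"xyz":[0,0,0],"twist":[0,0,0]}]'
python3 - <<'E'
from h import *
im=r.camera('side')[:,:,::-1];cv2.imwrite('pics/s6.png',cv2.resize(im[120:360,170:420],None,fx=2.4,fy=2.4))
cv2.imwrite('pics/t6.png',r.camera('top')[:,:,::-1])
go(.5363,-.2887,.20)
E
```

```text
t: 11.68
tool_pos: [0.5363, -0.2896, 0.1205]
eef_rot: [[0.257, -0.002, -0.967], [0.967, 0.002, 0.257], [0.002, -1.0, 0.002]]
ft_force: [0.1, -0.3, 2.2]
gripper_width: -0.002
t: 12.3
tool_pos: [0.5373, -0.2903, 0.2755]
eef_rot: [[0.256, 0.003, -0.967], [0.967, -0.001, 0.256], [-0.0, -1.0, -0.003]]
ft_force: [1.0, -0.5, 0.1]
gripper_width: 0.002
t: 12.68
tool_pos: [0.5365, -0.2898, 0.2732]
eef_rot: [[0.256, -0.0, -0.967], [0.967, 0.001, 0.256], [0.001, -1.0, 0.001]]
ft_force: [0.3, -0.9, 0.1]
gripper_width: -0.001
t 12.775 pos [ 0.5367 -0.2899  0.2734] F [ 0.69 -0.39  0.26] w -0.002
tilt 1.0 cm [0.1  7.34 0.06]
```

View pics/s6.png

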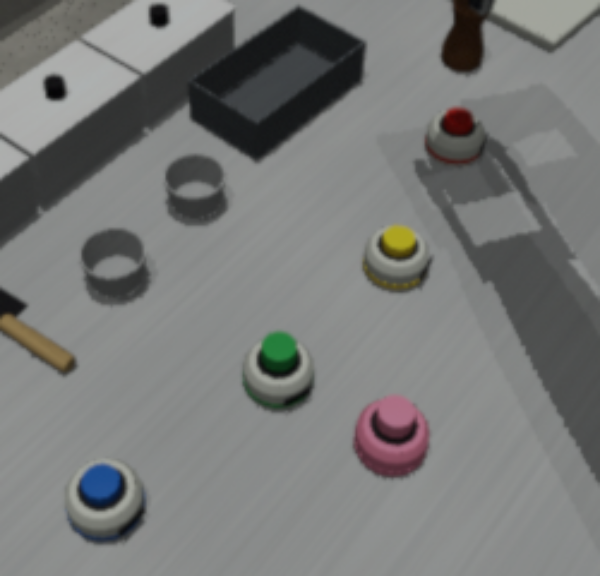

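View pics/t6.png

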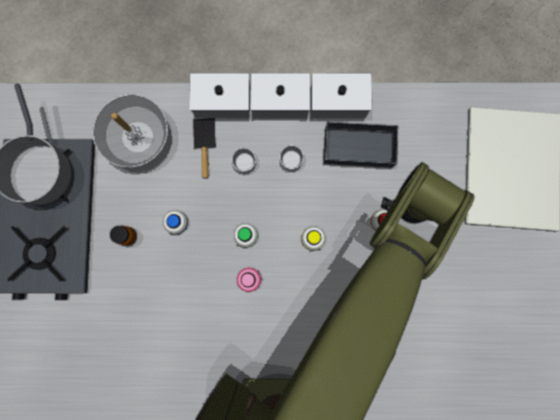

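Side crop: blue (101,485), yellow (399,240) and red (458,121) are all sunk, and green (280,350) still stands up. Nothing else has moved in either view, and the gripper is clear of everything. Handing in.

```bash
python3 -c "
from cell import r
print(r.hand_in())"
```

```text
the job is handed in; nothing more can be done
None
```

I pressed the blue, yellow and red start buttons in that order with the shut fingertips, and handed the job in at about 12.8 s on the robot's clock (limit 42 s). I left the green timer and the pink look-alike alone.

- **Presses:** at the end of each press the tip was about 48 mm above the worktop, so each button went down roughly 10 mm (5 mm needed). The wrist force I read was 2–3 N each time, well under the 20 N limit.
- **Last pictures:** the side view shows all three buttons sunk and the green one still up. Nothing on the worktop had visibly moved, and the gripper was well clear of everything.
- **Limits of the checks:** the cameras agreed on the button positions to within 2 mm. I judged the yellow button from a 3-pixel drop in its picture, and blue and red by eye. In the last top view the arm partly hid the red timer, so only the side view confirms that one.

No check failed. The hand-in reported no verdict.

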